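# Sort the washed boxes into the draining nests by tag

## Robot

A 6-joint arm with a two-finger parallel gripper is mounted at the origin on the work surface. World frame = base frame: x ahead of the robot, y to its left, z up, the work surface at z = 0. Lengths are in mm, angles in rad, forces in N, time in s.
With the tool pointing down it reaches from about 375 to 750 mm from the base axis. Payload 9 kg.
Tool frame: the origin (TCP) lies at the very end of the fingers, on their centre line; the grasp point (between the pads) lies 19 mm behind it; z points along the fingers, x is the direction in which the jaws open and shut, and the axes are right-handed (so a half turn about z gives the same grasp; the last joint's range is limited). The gripper opens to 85 mm and grips with 20 to 120 N. Pads are 22 mm wide; open, the fingers measure 114 mm over their backs; the gripper's body (76 mm by 85 mm) begins 54 mm behind the grasp point. The pads swing forward as they close: fully open they stand 13 mm farther back than shut.
Start: joints at [-1.492, 0.104, 0.097, 1.564, 0, 1.353], TCP at [175.486, -573.795, 231.331] pointing down, gripper open.
Joint ranges: [-2.99, 2.99], [-0.84, 1.86], [-1.1, 1.16], [-1.84, 2.11], [-1.51, 1.56], [-3.14, 3.14]. Speed limits (rad/s): [2.22, 2.22, 2.57, 3.14, 3.14, 3.14].

## Interface

Orientations are given as a unit quaternion [x, y, z, w].
In Python, from bench import manip gives the robot as it stands. The module is installed in compiled form; this text tells all that it offers. Calls block until the motion is done:
- manip.movep(position, orientation): joint-space move of the TCP to a pose.
- manip.line_to(position, speed=150, attitude=None, guard=None): straight line of the TCP; attitude=None keeps the orientation; speed is the mean speed in mm/s. With guard (N) it stops when the force on the tool has changed by that much, and returns True; else False.
- manip.set_joints(angles): joint-space move.
- manip.command_gripper(opening): finger opening in mm; the grip force is fixed at half the most; returns when the fingers have stopped.
- manip.wait(seconds).
- manip.inverse_kinematics(position, orientation): joint angles nearest the present ones, or None.
- manip.read_camera(name): name is "side" or "top" or "wrist"; returns (picture, depth): 384x512x3 uint8, red, green, blue; 384x512 float32, mm along the optical axis (not along the pixel's ray), 0 where there is no reading.
- manip.calibration(name): a dict with "fx", "fy", "cx", "cy" (pixels), "origin" and "attitude" of the camera in the world; the wrist camera has in their place "mount" (4x4, takes a point from camera to tool coordinates, whose origin is the TCP and whose axes are the tool frame's). Camera axes: x right, y up, looking along -z (the intrinsics and any distortion apply to the point x, -y, -z); pixel columns grow to the right and rows downward; lengths in mm; the calibration is good to about 2 mm. A picture is of the moment at which its call begins: read the wrist's pose just before it. calibration takes no time and is no camera call.
A pose or a line that the arm cannot do raises manip.IKError and nothing moves.
- manip.close_job(): hands the job in, once; it reports no verdict.
Trained networks look in the newest picture that a camera, given by its name, has taken for a name from the list of things; names that differ only in an ending like _2 or _b are one class to them, and where a whole thing is asked for, a point or a joint stands for the part that bears it (a point fixed in the world has none). Each returns a list of dicts, best first, with "conf" (0 to 1); they miss things now and then, are a little off and sometimes report something else, mostly with a low value. They report only what shows in the picture. A call takes as long as a camera call. They do not tell look-alikes from the thing itself.
- manip.boxes_of(camera, label): "position" ([x, y, z] in mm, in world coordinates, good to about 4 mm: the middle of the surface that is visible of it).
- manip.tip_of(camera, label): "position" ([x, y, z] in mm, in world coordinates, good to about 4 mm: a listed point, or the origin of a listed thing).
Readings, each from a call of its own:
- manip.current_t(): time.
- manip.current_joints(): joint angles.
- manip.current_dq(): joint speeds.
- manip.current_joint_efforts(): joint torques, N m.
- manip.current_ee_pos(): TCP position.
- manip.current_eef_rot(): TCP orientation.
- manip.current_wrist_force(): force on the tool from outside, world axes, zero at the start.
- manip.current_torque(): the same for the moment, N m.
- manip.current_width(): finger opening in mm.
Only numpy, scipy, OpenCV 4.12 (cv2) and the standard library are available. Lean on these libraries where they do the work, as an engineer would, in place of code of your own. Each camera call takes 0.05 s, during which the arm holds its last target. There are 200 camera calls.

## Task

Sort the two washed boxes into the inclined draining nests by the colour of their tags: the green-tagged box in the green nest (passed) and the red-tagged box in the red nest (wash again). Set each box in with its long side up the slope, without dropping it, and press it down gently but firmly until the stiff drip plate under it bottoms out; then slide the white cover by its orange grip along its track all the way over the red box to the stop. Leave the bowl, saucer and pump dispenser alone.

Things in the scene. Friction and masses are not known exactly. Their poses are not given: they have to be found in the camera images.
- green_box: white plastic box with blue lid and a green tag on top and on both ends; 100 mm long (x) x 48 mm wide (y) x 52 mm high (tag 1.5 mm more), 0.18 to 0.35 kg. Origin at the centre of its underside, z up. Lies flat on the work surface at the start. Either end may go up the slope in the nest.
- red_box: white plastic box with blue lid and a red tag on top and on both ends; 100 mm long (x) x 48 mm wide (y) x 52 mm high (tag 1.5 mm more), 0.18 to 0.35 kg. Origin at the centre of its underside, z up. Lies flat on the work surface at the start. Either end may go up the slope in the nest.
- green_nest: Green nest: grey inclined pocket with green end walls, 108 x 56 mm inside (x, y). Origin: centre of its floor with the drip plate fully down, 60 mm up; z square to the floor, leaning 30 degrees from vertical to the robot side; x up the slope, y across. 6 mm walls rise to z = 12 mm. Stands alone; a thin green marker board at x = 62 mm rises to z = 50 mm.
- green_floor (a point): Same point as the green nest's origin: where the centre of the box's underside must end. The black 100 x 48 mm drip plate in the pocket starts 3 to 8 mm proud of this (height not reported), rides stiffly along nest z (about 6 N, no spring, stays where left) and bottoms out here.
- red_nest: Red nest: grey inclined pocket with red end walls, 108 x 56 mm inside (x, y). Origin: centre of its floor with the drip plate fully down, 60 mm up; z square to the floor, leaning 30 degrees from vertical to the robot side; x up the slope, y across. 6 mm walls rise to z = 12 mm. Stand spans y = -45 to 165 mm; a track rail at x = 66 to 84 mm, z = 62 to 67 mm; red board at x = 62.
- red_floor (a point): Same point as the red nest's origin: where the centre of the box's underside must end. The black 100 x 48 mm drip plate in the pocket starts 3 to 8 mm proud of this (height not reported), rides stiffly along nest z (about 6 N, no spring, stays where left) and bottoms out here.
- cover (a joint): Slide of the white cover along the red nest's -y, in m: starts at 0 to 0.02 (parked beside the nest at +y); 0.125 = against the stop, centred over the red nest. About 2 N friction; stays where left. Cover's y in the nest frame = 0.125 minus this.
- cover_grip (a point): Centre of the top of the cover's orange grip, a block 40 mm along nest x, 20 mm along nest y (the slide), 34 mm tall above the cover plate along nest z; axes as the red nest's. Top at nest z = 100 mm; the plate, 120 x 70 x 4 mm, has its top at 66 and underside at 62 mm and spans nest x -46 to +74 mm.
- bowl: yellow melamine bowl, 124 mm across, 55 mm high; origin under its centre. Bystander.
- saucer: clear glass saucer, 110 mm across, 18 mm high; origin under its centre. Bystander.
- dispenser: clear push-pump dispenser, 68 mm across, 170 mm high; origin under its centre. Bystander.
Mind the look-alikes: they are no part of the job. Leave any pink, purple or yellow look-alike of the red_box alone.

How it is judged:
By the outcome, as a careful person would: the job done as asked, in the order asked, and still so for the second after the job is handed in, with the robot touching nothing.
It also fails if it takes over 61 s, if anything falls off the work surface, if the arm or the gripper's body presses on something with over 40 N, if the wrist force passes 120 N, or if a joint passes its speed limit or range.

## Working session

There is one attempt and no reset: what is moved stays moved. The work goes in short steps, each a Python script; the robot and the scene stay as the last script left them, time stands still between calls to the robot, and variables do not carry over. Pictures are saved under pics/ and viewed, about 8 in all and at most 12, crops included, and the job is handed in when it is done.

```bash
mkdir -p pics
cat > h.py <<'E'
import numpy as np, cv2
from scipy.spatial.transform import Rotation as R
from bench import manip as m
def cam(name):
    c=m.calibration(name)
    K=(c['fx'],c['fy'],c['cx'],c['cy'])
    if 'mount' in c:
        T=np.eye(4);T[:3,:3]=R.from_quat(m.current_eef_rot()).as_matrix();T[:3,3]=m.current_ee_pos()
        T=T@np.array(c['mount'])
    else:
        T=np.eye(4);a=np.array(c['attitude']);T[:3,:3]=a if a.shape==(3,3) else R.from_quat(a).as_matrix();T[:3,3]=c['origin']
    return K,T
def shot(name,save=None):
    K,T=cam(name);p,d=m.read_camera(name)
    if save: cv2.imwrite('pics/'+save,p[:,:,::-1])
    return p,d,K,T
def cloud(d,K,T):
    v,u=np.mgrid[:d.shape[0],:d.shape[1]]
    P=np.stack([(u-K[2])/K[0]*d,-(v-K[3])/K[1]*d,-d],-1)
    return P@T[:3,:3].T+T[:3,3]
E
python3 - <<'E'
from h import *
for n in('side','top'):
    print(m.calibration(n))
print(m.calibration('wrist'))
ims=[]
for n in('side','top'):
    p,d,K,T=shot(n); ims.append(p)
    np.savez(''+n,p=p,d=d,T=T,K=K)
    for l in('green_box','red_box','green_nest','red_nest','cover_grip','green_floor','red_floor','bowl','saucer','dispenser'):
        try: print(n,l,[(np.round(x['position']),round(x['conf'],2)) for x in m.tip_of(n,l)][:4])
        except Exception as e: print(n,l,e)
cv2.imwrite('pics/a_side.png',cv2.resize(ims[0],(800,600))[:,:,::-1]);cv2.imwrite('pics/a_top.png',cv2.resize(ims[1],(800,600))[:,:,::-1])
print(m.current_t())
E
```

```text
{'fx': 417.12352701223386, 'fy': 417.12352701223386, 'cx': 250.96118435988666, 'cy': 197.21555000262026, 'origin': array([ 77.77189177, 702.25415414, 747.35854084]), 'attitude': array([-0.11344698,  0.42326577,  0.86915175, -0.22924028])}
{'fx': 400.6084638533311, 'fy': 400.6084638533311, 'cx': 253.10667361425095, 'cy': 184.94156002171897, 'origin': array([ 340.28791358,  -53.34023154, 1150.36325427]), 'attitude': array([-0.05532597,  0.04929784,  0.71494491, -0.69524279])}
{'fx': 329.2531745203879, 'fy': 329.2531745203879, 'cx': 256.7981361645905, 'cy': 193.79664534614403, 'mount': array([[ 9.99999144e-01,  1.30054952e-03,  1.40205647e-04,
         4.37001064e-01],
       [ 1.28579058e-03, -9.57588326e-01, -2.88137024e-01,
        -7.33502416e+01],
       [-2.40477179e-04,  2.88136958e-01, -9.57589179e-01,
        -1.43117521e+02],
       [ 0.00000000e+00,  0.00000000e+00,  0.00000000e+00,
         1.00000000e+00]])}
side green_box [(array([439., 150.,  -3.]), 0.56)]
side red_box [(array([779., -26.,   2.]), 0.91), (array([ 292., -185.,    1.]), 0.66)]
side green_nest [(array([652.,
[... 628 characters left out ...]
x [(array([443., -82.,  -1.]), 0.94), (array([ 174., -338.,   -1.]), 0.88), (array([653., 121.,  60.]), 0.67), (array([ 292., -190.,   -2.]), 0.55)]
top green_nest [(array([652., 124.,  57.]), 0.86), (array([653., 123.,  60.]), 0.53)]
top red_nest [(array([ 622., -194.,   62.]), 0.93), (array([578., -81., 146.]), 0.72)]
top cover_grip [(array([581., -76., 145.]), 0.63), (array([426., 327.,   3.]), 0.63)]
top green_floor [(array([656., 122.,  64.]), 0.9), (array([ 618., -192.,   62.]), 0.2)]
top red_floor [(array([ 621., -191.,   62.]), 0.57)]
top bowl [(array([430., 326.,   2.]), 0.63)]
top saucer [(array([ 436., -312.,   -2.]), 0.89)]
top dispenser [(array([ 562., -417.,    0.]), 0.88)]
1.1
```

View pics/a_top.png

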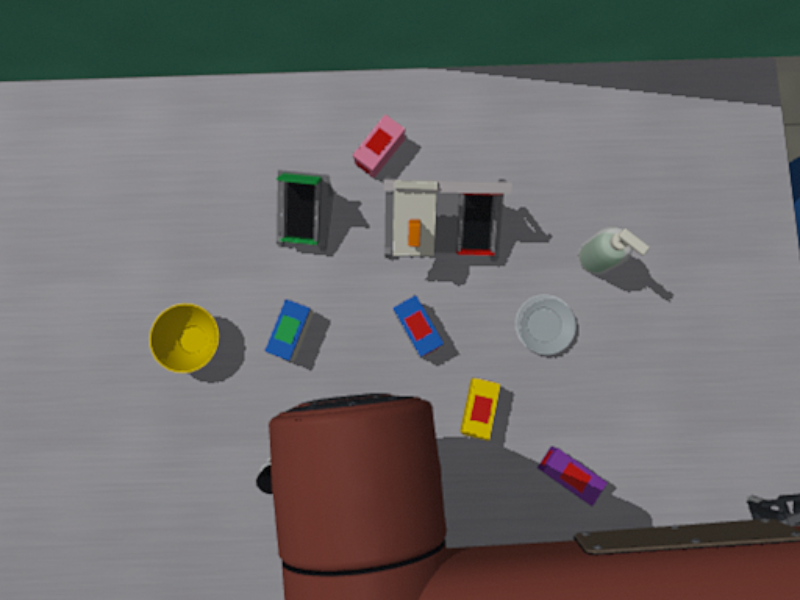

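View pics/a_side.png

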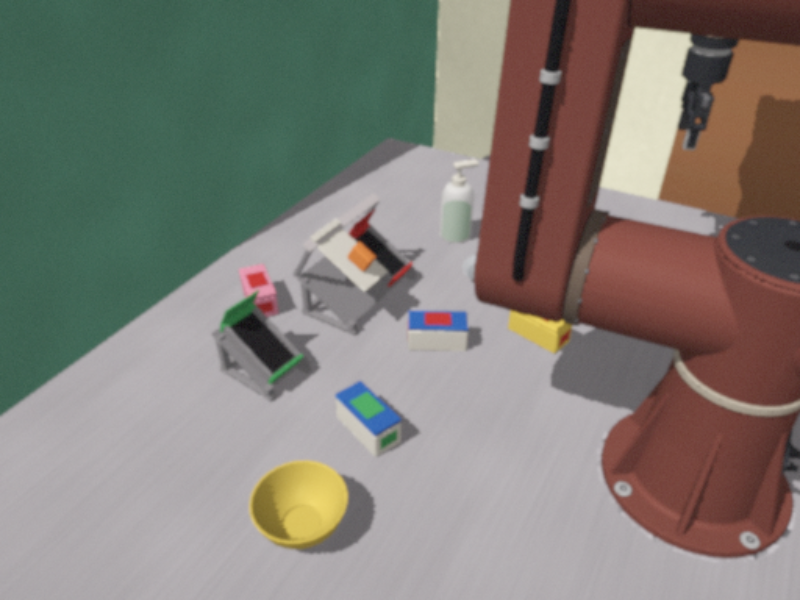

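Candidates for the red box, in top picture pixels:
- (418,326): white body, blue lid
- (380,146): pink
- (481,408): yellow
- (573,476): purple

Only (418,326) fits the description. I'll confirm it in a crop and measure everything from the stored clouds.

```bash
cat > an.py <<'E'
from h import *
def rect(P):
    (c,s,a)=cv2.minAreaRect(P.astype(np.float32)); b=cv2.boxPoints((c,s,a))
    e=max((b[1]-b[0],b[2]-b[1]),key=np.linalg.norm)
    return np.round(c,1),np.round(sorted(s),1),np.round(np.degrees(np.arctan(e[1]/e[0])),1)
def comp(mask,P,at,r=75):
    k=mask&(np.linalg.norm(P[...,:2]-at,axis=-1)<r)
    k=cv2.morphologyEx(k.astype(np.uint8),cv2.MORPH_OPEN,np.ones((2,2)))
    n,l,st,_=cv2.connectedComponentsWithStats(k)
    return l==1+np.argmax(st[1:,4])
def analyse(p,d,K,T,what):
    P=cloud(d,K,T);h=cv2.cvtColor(p,cv2.COLOR_RGB2HSV);H,S,V=[h[...,i].astype(int) for i in range(3)]
    for n,at in what.items():
        if 'box' in n:
            k=comp((P[...,2]>44)&(P[...,2]<62)&(d>0),P,at);q=P[k]
            print(n,k.sum(),'z',np.round(np.median(q[:,2]),1),rect(q[:,:2]))
        else:
            k=comp((V<60)&(d>0)&(P[...,2]>20)&(P[...,2]<115),P,at);q=P[k]
            q0=np.median(q,0);
            for _ in range(3):
                A=np.c_[q[:,:2]-q0[:2],np.ones(len(q))];c=np.linalg.lstsq(A,q[:,2],rcond=None)[0]
                r=abs(A@c-q[:,2]);q=q[r<max(3,2*np.median(r))]
            nz=np.array([-c[0],-c[1],1]);nz/=np.linalg.norm(nz)
            nx=np.array([1,0,0])-nz[0]*nz;nx/=np.linalg.norm(nx);ny=np.cross(nz,nx)
            cc,s,a=rect(np.c_[(q-q0)@nx,(q-q0)@ny]); C=q0+nx*cc[0]+ny*cc[1]
            yaw=np.degrees(np.arctan2(nx[1],nx[0]))
            print(n,len(q),'C',np.round(C,1),'n',np.round(nz,3),'tilt',np.round(np.degrees(np.arccos(nz[2])),1),'size',s,'yaw',np.round(yaw+a,1),'yaw_n',np.round(np.degrees(np.arctan2(-nz[1],-nz[0])),1))
E
python3 - <<'E'
from an import *
W={'green_box':(441,150),'red_box':(441,-82),'green_nest':(653,121),'red_nest':(622,-193)}
for n in('top','side'):
    z=np.load(n+'.npz');print(n);analyse(z['p'],z['d'],z['K'],z['T'],W)
    P=cloud(z['d'],z['K'],z['T']);h=cv2.cvtColor(z['p'],cv2.COLOR_RGB2HSV)
    k=(h[...,0]>6)&(h[...,0]<18)&(h[...,1]>190)&(h[...,2]>120)&(np.linalg.norm(P[...,:2]-(577,-78),axis=-1)<60)
    print('grip',k.sum(),np.round(np.median(P[k],0)),np.round(P[k].min(0)),np.round(P[k].max(0)))
z=np.load('top.npz');cv2.imwrite('pics/crop.png',cv2.resize(z['p'][60:330,160:400],None,fx=2.2,fy=2.2)[:,:,::-1])
E
```

```text
top
green_box 635 z 52.6 (array([405.4,  57.3]), array([100.7, 252.4]), np.float32(70.1))
red_box 632 z 52.7 (array([416.4, -89.9]), array([ 83. , 147.1]), np.float32(3.8))
green_nest 405 C [646.6 120.5  63.4] n [-0.486  0.095  0.869] tilt 29.7 size [ 46.5 100.3] yaw -7.7 yaw_n -11.0
red_nest 391 C [ 616.  -196.7   63.8] n [-0.502  0.003  0.865] tilt 30.1 size [52.7 97.5] yaw -3.5 yaw_n -0.3
grip 109 [584. -80. 149.] [563. -88. 134.] [605. -72. 158.]
side
green_box 738 z 51.7 (array([252. , 390.8]), array([ 94.3, 707.5]), np.float32(-53.2))
red_box 491 z 51.6 (array([297.2, 277.7]), array([101.7, 950.4]), np.float32(-68.8))
green_nest 430 C [647.7 121.5  64.7] n [-0.506  0.052  0.861] tilt 30.6 size [46.  96.8] yaw -2.3 yaw_n -5.9
red_nest 211 C [371.9 248.1 408.8] n [-0.347 -0.685  0.64 ] tilt 50.2 size [  94.1 1272.9] yaw -80.2 yaw_n 63.2
  return _methods._mean(a, axis=axis, dtype=dtype,
  ret = um.true_divide(
Traceback (most recent call last):
ValueError: zero-size array to reduction operation minimum which has no identity
```

```bash
sed -i "s/    k=cv2.morphologyEx(k.astype(np.uint8),cv2.MORPH_OPEN,np.ones((2,2)))/    k=(cv2.morphologyEx(k.astype(np.uint8),cv2.MORPH_OPEN,np.ones((3,3)))*k).astype(np.uint8)/" an.py
cat >> an.py <<'E'
def grip(p,d,K,T):
    P=cloud(d,K,T);h=cv2.cvtColor(p,cv2.COLOR_RGB2HSV)
    k=(h[...,0]>5)&(h[...,0]<20)&(h[...,1]>150)&(h[...,2]>100)&(np.linalg.norm(P[...,:2]-(580,-78),axis=-1)<60)&(P[...,2]>100)
    q=P[k]; print('grip',len(q), np.round(np.percentile(q,[2,50,98],axis=0)).tolist() if len(q) else '')
E
python3 - <<'E'
from an import *
W={'green_box':(441,150),'red_box':(441,-82),'green_nest':(650,121),'red_nest':(619,-195)}
for n in('top','side'):
    z=np.load(n+'.npz');print(n);analyse(z['p'],z['d'],z['K'],z['T'],W);grip(z['p'],z['d'],z['K'],z['T'])
z=np.load('top.npz');cv2.imwrite('pics/crop.png',cv2.resize(z['p'][60:330,160:400],None,fx=2.2,fy=2.2)[:,:,::-1])
q=R.from_matrix(np.array([[0,1,0],[1,0,0],[0,0,-1]])).as_quat()
print(m.inverse_kinematics([553,-40,337],q))
m.movep([553,-40,337],q)
p,d,K,T=shot('wrist','w1.png');np.savez('w1',p=p,d=d,K=K,T=T)
print('wrist');analyse(p,d,K,T,W);grip(p,d,K,T)
for l in('green_floor','red_floor','cover_grip','green_box','red_box'): print(l,[(np.round(x['position'],1),round(x['conf'],2)) for x in m.tip_of('wrist',l)][:3])
print(m.current_t())
E
```

```text
top
green_box 628 z 52.8 (array([440. , 146.1]), array([48.5, 99.6]), np.float32(-22.2))
red_box 622 z 52.8 (array([440.5, -84. ]), array([ 47.9, 100.1]), np.float32(27.5))
green_nest 468 C [648.8 122.7  65. ] n [-0.495  0.093  0.864] tilt 30.2 size [ 53.7 100.6] yaw -5.7 yaw_n -10.6
red_nest 462 C [ 619.4 -197.    64.6] n [-0.495  0.038  0.868] tilt 29.8 size [52.7 96.8] yaw -3.4 yaw_n -4.3
grip 119 [[564.0, -88.0, 136.0], [582.0, -80.0, 147.0], [604.0, -72.0, 157.0]]
side
green_box 734 z 51.8 (array([438.8, 149.5]), array([ 48.9, 102.1]), np.float32(-22.1))
red_box 478 z 51.8 (array([438.6, -80. ]), array([52.7, 97.7]), np.float32(28.3))
green_nest 528 C [650.4 122.   65.7] n [-0.494  0.069  0.866] tilt 30.0 size [48.1 98.6] yaw -6.3 yaw_n -8.0
red_nest 215 C [ 617.2 -198.9   64.9] n [-0.503 -0.002  0.864] tilt 30.2 size [38.8 95.8] yaw -10.3 yaw_n 0.3
grip 149 [[563.0, -85.0, 120.0], [581.0, -70.0, 140.0], [598.0, -65.0, 153.0]]
[-0.30813701  0.01851089  0.2028913   1.75517673  0.         -0.30813701]
wrist
green_box 3586 z 52.7 (array([438.5, 146.9]), array([ 48.9, 101. ]), np.float32(-22.3))
red_box 3474 z 52.8 (array([438.7, -83.6]), array([ 47.7, 100.2]), np.float32(27.6))
green_nest 2337 C [648.6 122.8  65.8] n [-0.495  0.072  0.866] tilt 30.0 size [ 53.6 102.5] yaw -6.4 yaw_n -8.3
red_nest 2688 C [ 618.2 -196.8   66. ] n [-0.497  0.031  0.867] tilt 29.8 size [ 53.3 100.2] yaw -2.7 yaw_n -3.5
grip 748 [[564.0, -88.0, 130.0], [582.0, -78.0, 147.0], [607.0, -70.0, 156.0]]
green_floor [(array([651.6, 120.9,  58.2]), 0.81)]
red_floor [(array([ 628.1, -194.5,   62.1]), 0.9)]
cover_grip [(array([577. , -78.8, 146.9]), 0.87)]
green_box [(array([433.3, 146.2,  -1.8]), 0.72), (array([575. , -77.4, 148.7]), 0.47)]
red_box [(array([438.5, -87. ,   2.3]), 0.97), (array([780.8, -20.2,   0.8]), 0.67)]
3.7583
```

View pics/crop.png

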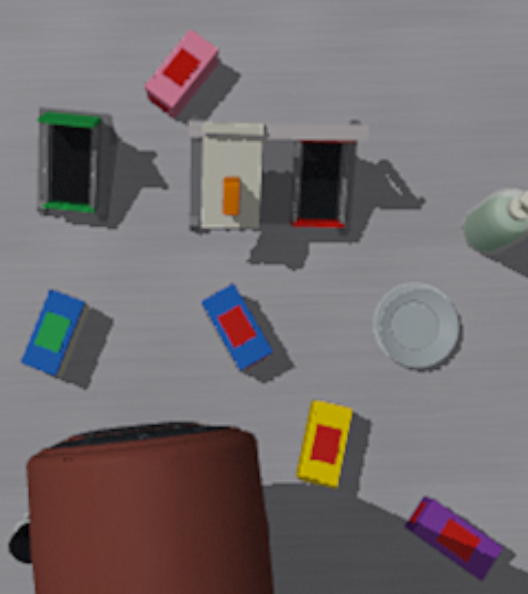

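View pics/w1.png

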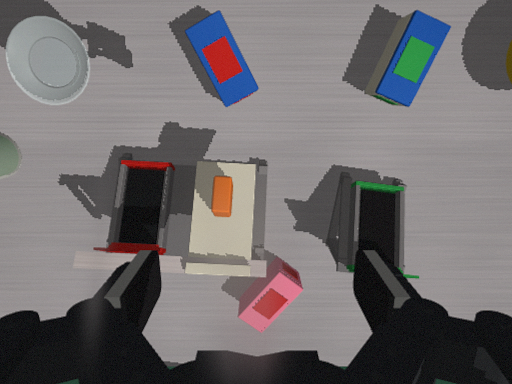

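Crop: the box at (237,327) has a blue lid and a red tag, so it is the red box; pink, yellow and purple are the look-alikes. The wrist view shows both pockets clear, with plates at about (143,207) and (378,230), and the views agree within about 3 mm. Next is the green box.

```bash
cat > go.py <<'E'
from an import *
N={'green':(np.array([652,121,60.]),-6.8),'red':(np.array([621.5,-195.6,60]),-3.0)}
B={'green':(438.7,147,-22.2),'red':(438.8,-83.7,27.6)}
H=18
def att(yaw,tilt):  # tool x = nest y, tool y = nest x, tool z = -nest z
    M=(R.from_euler('z',yaw,degrees=True)*R.from_euler('y',-tilt,degrees=True)).as_matrix()
    return M,R.from_matrix(np.c_[M[:,1],M[:,0],-M[:,2]]).as_quat()
def st(s): print(s,'t',round(m.current_t(),2),'w',round(float(m.current_width()),1),'F',np.round(m.current_wrist_force(),1),'p',np.round(m.current_ee_pos(),1))
def nest(c,p):
    o,y=N[c];M,_=att(y,30);return o+M@np.array(p,float)
def inn(c):
    o,y=N[c];M,_=att(y,30);return np.round(M.T@(np.array(m.current_ee_pos())-o),1)
def pick(c):
    x,y,a=B[c];_,q=att(a,0)
    m.movep([x,y,110],q);m.line_to([x,y,H],speed=120,guard=15);st('down')
    m.command_gripper(40);st('gripped')
    m.line_to([x,y,150],speed=200);st('lifted')
def place(c,via=None):
    _,q=att(N[c][1],30)
    if via is not None: m.movep(via,q)
    m.movep(nest(c,[0,0,H+60]),q);st('above')
    m.line_to(nest(c,[0,0,H+16]),speed=100,guard=15);print(inn(c))
    g=m.line_to(nest(c,[0,0,H-5]),speed=13,guard=25);st('press');print(g,inn(c))
E
python3 - <<'E'
from go import *
print(m.inverse_kinematics(nest('green',[0,0,78]),att(N['green'][1],30)[1]),m.inverse_kinematics(nest('red',[0,0,78]),att(N['red'][1],30)[1]))
pick('green')
if m.current_width()>44: place('green')
E
```

```text
[ 0.03006526 -0.45145855 -0.69566239  0.80778847 -0.07416784  0.12905649] [-0.68632278 -0.47383265 -0.70214603  0.90709102  0.30068143 -0.56697114]
down t 5.88 w 85.4 F [ 0.8  0.5 -1.1] p [439.4 146.9  18.8]
gripped t 6.32 w 47.0 F [-0.6  0.8  6.4] p [439.4 147.1  18.8]
lifted t 7.12 w 47.4 F [ 0.6 -0.5 -2.7] p [438.  146.9 148.5]
above t 7.83 w 47.3 F [-0.3 -0.3 -2.8] p [611.7 125.7 125.8]
[ 0.   0.1 34.2]
press t 9.59 w 47.3 F [-6.   1.4  7.2] p [643.1 122.   75.5]
True [-0.  -0.  17.9]
```

```bash
cat >> go.py <<'E'
def release(c):
    m.command_gripper(64);st('open');m.line_to(nest(c,[0,0,H+75]),speed=150)
def top(c,name):
    m.command_gripper(0)
    m.line_to(nest(c,[0,0,62]),speed=100,guard=15)
    g=m.line_to(nest(c,[0,0,46]),speed=13,guard=25);st('top press');print(g,inn(c))
    m.line_to(nest(c,[0,0,140]),speed=200);m.command_gripper(85)
    p,d,K,T=shot('wrist',name);o,y=N[c];M,_=att(y,30)
    Q=(cloud(d,K,T)-o)@M;h=cv2.cvtColor(p,cv2.COLOR_RGB2HSV)
    k=(h[...,0]>100)&(h[...,0]<130)&(h[...,1]>120)&(d>0)&(abs(Q[...,2]-50)<20)&(abs(Q[...,0])<70)&(abs(Q[...,1])<50)
    k=cv2.erode(k.astype(np.uint8),np.ones((3,3)))>0
    q=Q[k];A=np.c_[q[:,:2],np.ones(len(q))];print('lid',len(q),np.round(np.percentile(q,[1,50,99],axis=0),1).tolist(),'plane',np.round(np.linalg.lstsq(A,q[:,2],rcond=None)[0],4));st('end')
E
python3 -c "
from go import *
release('green');top('green','w2.png')"
```

```text
open t 9.9 w 63.8 F [-0.7  0.6 -0.1] p [642.1 122.   73.8]
top press t 12.5 w -0.2 F [-7.  -0.6  7.4] p [626.7 124.  104.3]
True [ 0.   0.  51.1]
lid 4944 [[-51.1, -23.4, 49.8], [-19.9, -0.6, 51.4], [44.7, 21.7, 52.8]] plane [ 6.00000e-04 -9.00000e-03  5.13486e+01]
end t 13.93 w 84.8 F [ 0.  -0.2  0.4] p [582.5 129.3 181.3]
```

View pics/w2.png

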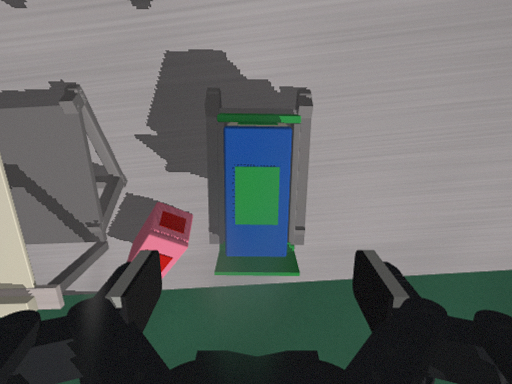

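Green box sits square in its nest: the lid plane is at nest z 51.3 (52 means fully down) with no tilt, and both presses stopped hard. Now the red box.

Run:
```python
from go import *
m.movep([450,30,200],att(10,0)[1])
pick('red')
if m.current_width()>44:
    place('red',via=[450,-170,210])
    z=inn('red')[2]
    if z<21: release('red');top('red','w3.png')
```

```text
down t 16.17 w 85.2 F [ 0.2  0.6 -0.2] p [439.4 -83.8  18.9]
gripped t 16.6 w 47.2 F [-0.5  1.2  5.4] p [439.3 -83.9  18.7]
lifted t 17.41 w 47.3 F [ 0.6 -1.  -3.4] p [438.1 -83.4 148.5]Traceback (most recent call last):
  File "<stdin>", line 5, in <module>
  File "go.py", line 20, in place
    if via is not None: m.movep(via,q)
                        ~~~~~~~^^^^^^^
bench.IKError: the arm cannot take that pose within its joint ranges
```

Run:
```python
from go import *
m.movep([480,-190,190],att(-3,0)[1])
place('red')
if inn('red')[2]<21: release('red');top('red','w3.png')
```

```text
above t 18.57 w 47.2 F [-0.  -0.5 -3.4] p [ 581.7 -192.6  127.2]
[ 0.5 -0.1 34.4]
press t 20.32 w 47.2 F [-8.6  2.2  8.6] p [ 612.3 -195.2   75.9]
True [-0.  -0.  18.4]
open t 20.62 w 64.1 F [ 1.1 -0.2  0.1] p [ 611.5 -194.6   74.2]
top press t 23.21 w -0.2 F [-7.8  1.   8.9] p [ 595.8 -194.4  104.8]
True [ 0.1 -0.1 51.7]
lid 4939 [[-52.4, -22.8, 50.4], [-24.5, -0.4, 51.9], [43.6, 22.0, 53.5]] plane [ 7.00000e-04 -4.10000e-03  5.19027e+01]
end t 24.63 w 84.9 F [ 1.1  0.2 -0.3] p [ 551.6 -192.   181.3]
```

View pics/w3.png

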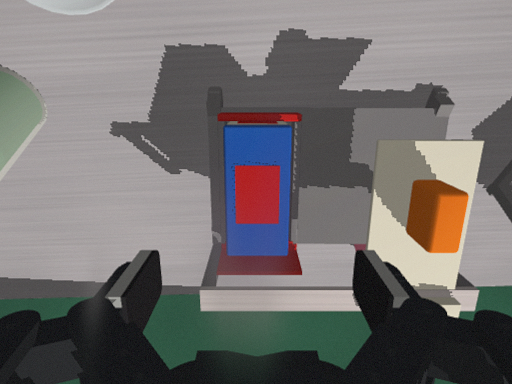

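Red box is seated too (lid at 51.9, level). Grip shows at about (437,215); next I'll measure it in the nest frame and slide the cover.

```bash
cat >> go.py <<'E'
def gripn(name=None):
    p,d,K,T=shot('wrist',name);o,y=N['red'];M,_=att(y,30);Q=(cloud(d,K,T)-o)@M;h=cv2.cvtColor(p,cv2.COLOR_RGB2HSV)
    k=(h[...,0]>5)&(h[...,0]<20)&(h[...,1]>150)&(h[...,2]>80)&(abs(Q[...,2]-100)<5)&(abs(Q[...,0])<60)
    q=Q[k];r=np.percentile(q,[2,50,98],axis=0);print('grip',len(q),np.round(r,1).tolist());return (r[0]+r[2])/2
E
python3 - <<'E'
from go import *
g=gripn();gx,gy=g[:2]
assert 98<gy<130 and abs(gx)<8
q=att(N['red'][1],30)[1]
m.line_to(nest('red',[gx,gy,140]),speed=150);m.command_gripper(56)
print(m.line_to(nest('red',[gx,gy,78]),speed=80,guard=10));st('at grip')
m.command_gripper(25);st('closed')
print(m.line_to(nest('red',[gx,10,78]),speed=70,guard=20),inn('red'))
print(m.line_to(nest('red',[gx,-15,78]),speed=20,guard=18),inn('red'));st('stop')
E
```

```text
grip 2162 [[-18.3, 103.7, 95.7], [-0.7, 111.9, 99.3], [19.3, 122.4, 100.7]]
False
at grip t 26.91 w 55.9 F [ 0.2 -0.3 -0.1] p [589.  -80.8 128.3]
closed t 27.31 w 24.9 F [ 0.9 -0.7 -0.1] p [588.9 -80.8 128. ]
False [ 0.7 10.  78.1]
True [ 0.2 -0.4 77.7]
stop t 29.65 w 25.1 F [0.4 2.  2.4] p [ 582.9 -193.9  127.4]
```

Run:
```python
from go import *
gx=0.5
print(m.line_to(nest('red',[gx,-8,78]),speed=8,guard=22),inn('red'))
y=inn('red')[1]
m.line_to(nest('red',[gx,y+1.5,78]),speed=10);m.command_gripper(56)
m.line_to(nest('red',[gx,y+1.5,165]),speed=120)
gripn('w4.png');st('up')
m.movep([430,20,330],att(0,0)[1]);m.movep([330,320,330],att(45,0)[1]) if m.inverse_kinematics([330,320,330],att(45,0)[1]) is not None else 0
p,d,K,T=shot('top');cv2.imwrite('pics/end.png',cv2.resize(p[60:330,130:430],None,fx=2,fy=2)[:,:,::-1]);st('far')
for c in('top','side'):
    if c=='side': m.read_camera(c)
    for l in('cover_grip','bowl','saucer','dispenser'): print(c,l,[(np.round(x['position']),round(x['conf'],2)) for x in m.tip_of(c,l)][:1])
```

```text
True [-0.5 -0.1 77.1]
grip 1593 [[-19.0, -7.5, 97.0], [-1.4, 1.5, 99.8], [18.6, 10.8, 101.1]]
up t 32.0 w 55.9 F [ 0.2  0.2 -0.7] p [ 539.5 -189.6  202.1]
far t 34.28 w 55.7 F [ 0.3 -0.4  0.8] p [330.8 319.1 329.8]
top cover_grip [(array([ 572., -193.,  148.]), 0.66)]
top bowl [(array([428., 331.,  -1.]), 0.66)]
top saucer [(array([ 434., -312.,   -3.]), 0.7)]
top dispenser [(array([ 558., -415.,    0.]), 0.68)]
side cover_grip [(array([ 565., -191.,  148.]), 0.59)]
side bowl []
side saucer [(array([ 436., -319.,    0.]), 0.82)]
side dispenser [(array([ 563., -421.,    2.]), 0.57)]
```

View pics/w4.png

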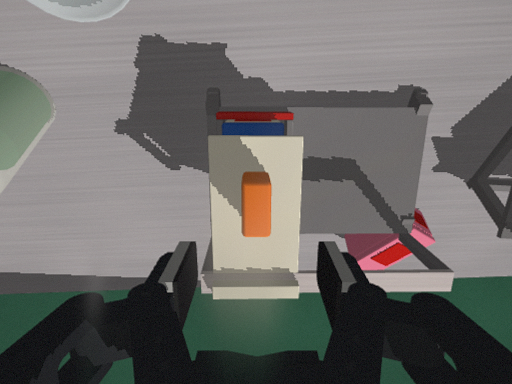

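View pics/end.png

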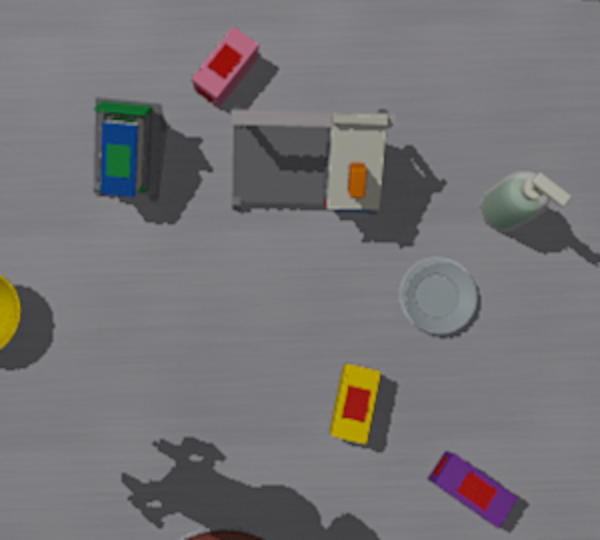

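```bash
python3 -c "
from go import *
m.close_job();st('closed')"
```

```text
the job is handed in; nothing more can be done
the job is handed in; nothing more can be done
```

The job is handed in at about 34 s of the 61 s limit. Both boxes are in their matching nests and the cover is over the red box at the stop.

- **Green box:** I set it in the green nest held in the gripper, pressed it down, then pressed again from above. Both presses stopped hard at 25 N. The lid then measured nest z 51.3 mm and level; 52 mm means fully down.
- **Red box:** I used the blue-lidded one, not the pink, yellow or purple look-alikes, and pressed it the same way. The lid measured 51.9 mm and level.
- **Cover:** I slid it by its orange grip. Two pushes, with guards of 18 N and 22 N, stopped at the same place within 0.3 mm, so I took that as the stop.
- **Bystanders:** The saucer and dispenser are where they were, within the networks' accuracy. The bowl is unchanged in the top camera.

**Checks that disagreed or were missed:**
- The grip ended about 1.6 mm off the nest's measured centre. I put this down to calibration error, since the stop was firm.
- The side camera missed the bowl in the last check.
- My first route to the red nest was out of the arm's reach. It was refused before anything moved, so I took another way.

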